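Pack the stitching tray in a leather workshop

ROBOT

A 6-joint arm with a two-finger parallel gripper is mounted at the origin on the work surface. World frame = base frame: x ahead of the robot, y to its left, z up, the work surface at z = 0. Lengths are in mm, angles in rad, forces in N, time in s.
With the tool pointing down it reaches from about 350 to 775 mm from the base axis. Payload 7.3 kg.
Tool frame: the origin (TCP) lies at the very end of the fingers, on their centre line; the grasp point (between the pads) lies 19 mm behind it; z points along the fingers, y is the line along which they close (so a half turn about z gives the same grasp; the last joint's range is limited). The gripper opens to 92 mm and grips with 3 to 60 N. Pads are 19 mm wide; open, the fingers measure 130 mm over their backs; the gripper's body (75 mm by 190 mm) begins 47 mm behind the grasp point.
Start: joints at [1.127, 0.342, 1.524, -0, 1.275, -0.146], TCP at [154.031, 501.919, 190.741] pointing down, gripper open.
Joint ranges: [-2.53, 2.53], [-0.77, 2.02], [0.04, 2.7], [-1, 4.14], [0.28, 2.66], [-3.11, 3.11]. Speed limits (rad/s): [2.57, 2.57, 3.14, 3.14, 3.14, 3.14].

INTERFACE

Orientations are given as [roll, pitch, yaw] about the fixed x, y, z axes, in that order (R = Rz(yaw) Ry(pitch) Rx(roll)).
In Python, from plant import get_obs, vision, workorder gives the robot as it stands.
- The arm moves only by the shell command python3 -m pendant 'ROWS' [OPENING]. ROWS is a JSON object of lists of equal length, an entry for each row: "dp": the shift along the tool's x, y, z in m, a list of three; "rotation": the turn, a rotation vector about the tool's x, y, z in rad, a list of three. A call has 1 to 8 rows; each row is the pose to reach, as a shift and turn from the pose commanded when the call began, along the tool's axes at that moment; what a row does not reach only later rows make up. A row lasts 1/8 s, in which the tool goes at most 62.5 mm and 10.7 degrees, less where a joint would pass 70% of its speed; a pose out of reach is approached as far as the arm can. A call with a gripper value outside its range is refused whole. OPENING is the finger opening in m, from 0 to 0.0918, set as the call begins (- or left out, the last holds). The fingers move at their own pace and stop on an object; the grip force is fixed at half the most. Time passes only in rows, so rows that repeat a pose let the fingers close. It gives the time, the measured TCP pose, the force, the opening and the grip force at its end, in the units of the state.
- get_obs(): the state, without advancing time (a new reading comes with each control period).
- vision.capture(name): name is "scene" or "side" or "wrist"; returns a dict with "pixels" (400x640x3 uint8, red, green, blue), "vfov" (degrees; the focal length in pixels is half the picture's height over the tangent of half this angle, whatever the lens; pixels are square), "cx", "cy" (the principal point, pixels), "pose" (4x4, takes a point from camera to world coordinates); the wrist camera has in their place "T_tool_cam" (4x4, takes a point from camera to tool coordinates, whose origin is the TCP and whose axes are the flange's). Camera axes: x right, y up, looking along -z (the intrinsics and any distortion apply to the point x, -y, -z); pixel columns grow to the right and rows downward; lengths in mm; the calibration is good to about 2 mm. A picture is of the moment at which its call begins: read the wrist's pose just before it. There is no depth.
- workorder.close_job(): hands the job in; it is judged then, once.
The state is a dict: "time": time; "joint_positions": joint angles; "dq": joint speeds; "tau": joint torques, N m; "tool_pos": TCP position; "tcp_rot": TCP orientation; "contact_force": force on the tool from outside, world axes, zero at the start; "moment": the same for the moment, N m; "grip_width": finger opening in mm; "finger_force": force on a finger pad.
Only numpy, scipy, OpenCV 4.12 (cv2) and the standard library are available. Lean on these libraries where they do the work, as an engineer would, in place of code of your own. Each camera call takes 0.05 s, during which the arm holds its last target. There are 200 camera calls.

TASK

Pack the stitching tray for the red pouch: slip the spool of red thread right down over the dowel of its stand, stand the brass pounder upright in the round green-felt well, lay the pale-hafted awl along the long cork-lined groove, and lay the cake of yellow beeswax flat in the white enamel pan. Leave the pink spool and the dark-handled screwdriver where they are; they belong to other work.

Things in the scene. Friction and masses are not known exactly. Their poses are not given: they have to be found in the camera images.
- red_spool: spool of waxed thread, wound red on a cream cardboard core, standing on its end: 54 mm diameter, 56 mm tall, an open bore of 26 mm diameter right through, about 0.1 kg; origin: middle of its underside, z up its axis
- pounder: leatherworker's solid brass seam pounder, standing upright: round foot 46 mm in diameter narrowing to a round handle 23 mm in diameter between 28 and 60 mm above the underside (a rim of 25 mm diameter above that); 67 mm tall, about 0.3 kg; origin: middle of its underside, z up its axis
- awl: stitching awl lying on its side, 134 mm long, 0.07 kg: pale wooden haft, brass ferrule, thin steel spike. Origin: on its axis at mid-length, 13 mm above what it lies on; x along it to the point. Grip the haft's eight-sided part, 26 mm across flats, from x = -53 to +2 mm (haft in all -67 to +22; ferrule 16 mm thick to +31; spike 5 mm thick to +67)
- beeswax: round cake of yellow beeswax lying flat: 50 mm diameter, 24 mm tall, about 0.045 kg; origin: middle of its underside, z up
- spool_stand: tray insert for thread: pale wooden board 165 x 79 x 6 mm, in its middle an upright dark round-topped dowel 9 mm thick rising 46.5 mm above the board. Origin: middle of its underside, 5 mm above the bench; x along its length, y towards the next insert (80 mm pitch). Fixed in the tray (outer walls 18 mm above the bench); bays vary.
- pounder_well: tray insert for the pounder: mid-brown board 165 x 79 x 6 mm, in its middle a round well floored with dark green felt level with the board's top: 64 mm inside, rim 5 mm thick and 7 mm high. Origin: middle of its underside, 5 mm above the bench; x along its length, y towards the next insert (80 mm pitch). Fixed in the tray (outer walls 18 mm above the bench); bays vary.
- awl_rest: tray insert for the awl: dark wooden block 165 x 79 mm with a cork-lined groove along x in its middle, 155 long and 46 mm wide, floor 6 mm above the underside, sides 8 mm high. Origin: middle of its underside, 5 mm above the bench; x along its length, y towards the next insert (80 mm pitch). Fixed in the tray (outer walls 18 mm above the bench); bays vary.
- wax_pan: tray insert for wax: shallow white enamel pan with a blue edge, 165 x 79 mm (157 x 71 inside), floor 6 mm above the underside, walls 8 mm high. Origin: middle of its underside, 5 mm above the bench; x along its length, y towards the next insert (80 mm pitch). Fixed in the tray (outer walls 18 mm above the bench); bays vary.
- pink_spool: look-alike to be left alone: the same spool with pink thread, standing, 54 mm diameter, 56 mm tall; origin: middle of its underside
- screwdriver: look-alike to be left alone: flat-blade screwdriver lying on its side, very dark wooden eight-sided handle 26 mm across, steel shaft; 176 mm long in all; origin on its axis at mid-length, 13 mm above the bench; x along the axis towards the blade; the handle runs from x = -88 to +2 mm
Things that resemble listed ones, but are neither listed nor needed, are in the scene too. Leave any blue look-alike of the beeswax alone. There is more than one size of the awl; the one meant has the size given above.

How it is judged (in metres and radians):
At the end, for the whole second after the job is handed in: Released, at rest: red spool down over the dowel and pounder in the well, upright, within 12.5 mm of centre; awl on the groove floor, within 14 mm along, 15 mm across, 0.3 rad; beeswax flat on the pan floor inside its walls. Pink spool and screwdriver within 25 mm of their start (horizontal distance between red_spool and spool_stand below 0.0125 m and z of red_spool in the frame of spool_stand between 0.002 and 0.01 m and angle between each of red_spool, pounder, beeswax's own z axis and vertical below 0.12 rad and horizontal distance between pounder and pounder_well below 0.0125 m and z of pounder in the frame of pounder_well between 0.002 and 0.01 m and x of beeswax in the frame of wax_pan between -0.057 and 0.057 m and y of beeswax in the frame of wax_pan between -0.0135 and 0.0135 m and z of beeswax in the frame of wax_pan between 0.002 and 0.01 m and x of awl in the frame of awl_rest between -0.014 and 0.014 m and y of awl in the frame of awl_rest between -0.015 and 0.015 m and z of awl in the frame of awl_rest between 0.014 and 0.024 m and angle between the x axis of awl and the x axis of awl_rest, either way round below 0.3 rad and linear speed of each of red_spool, pounder, beeswax, awl, pink_spool, screwdriver below 0.02 m/s and distance of each of pink_spool, screwdriver from where it was at the start of the episode below 0.025 m); the robot touches nothing.
It fails at once if the pink spool is moved by more than 25 mm (distance of pink_spool from where it was at the start of the episode above 0.025 m).
It fails at once if the screwdriver is moved by more than 25 mm (distance of screwdriver from where it was at the start of the episode above 0.025 m).
It also fails if it takes over 115 s, if anything falls off the work surface, if the arm or the gripper's body presses on something with over 40 N, if the wrist force passes 120 N, or if a joint passes its speed limit or range.

## Working session

There is one attempt and no reset: what is moved stays moved. The work goes in short steps, Python scripts to look and compute and a shell command to move; the robot and the scene stay as the last step left them, time stands still between calls to the robot, and variables do not carry over. Pictures are saved under pics/ and viewed, at most 14 in all, crops included, and the job is handed in when it is done.

```bash
ls; mkdir -p pics
python3 - <<'E'
from plant import get_obs, vision
import cv2,numpy as np
o=get_obs();print({k:np.round(v,3).tolist() for k,v in o.items()})
for n in ["scene","side"]:
    c=vision.capture(n);np.savez(f"{n}0.npz",**c)
    print(n,{k:(np.round(v,4).tolist() if not isinstance(v,str) else v) for k,v in c.items() if k!="pixels"})
    cv2.imwrite(f"pics/{n}0.png",c["pixels"][:,:,::-1])
E
```

```text
pics
{'time': 0.0, 'joint_positions': [1.127, 0.343, 1.525, 0.0, 1.275, -0.146], 'dq': [-0.001, -0.001, -0.001, -0.001, 0.0, -0.001], 'tau': [-0.003, -43.125, -24.422, 0.071, 0.056, -0.0], 'tool_pos': [153.824, 501.484, 190.065], 'tcp_rot': [-3.14, -0.0, 2.844], 'contact_force': [0.25, -0.214, 0.998], 'moment': [0.01, 0.021, -0.032], 'finger_force': 0.0, 'grip_width': 92.152}
scene {'vfov': 44.6959, 'cx': 323.0123, 'cy': 199.3165, 'pose': [[-0.7325, -0.5635, 0.382, 1085.4951], [0.6807, -0.6162, 0.3963, 533.6344], [0.012, 0.5502, 0.8349, 1206.687], [0.0, 0.0, 0.0, 1.0]]}
side {'vfov': 42.9296, 'cx': 319.5643, 'cy': 201.3464, 'pose': [[0.9815, 0.1402, -0.1308, 400.5732], [-0.1915, 0.6856, -0.7024, -867.3989], [-0.0088, 0.7144, 0.6997, 904.245], [0.0, 0.0, 0.0, 1.0]]}
```

View pics/scene0.png

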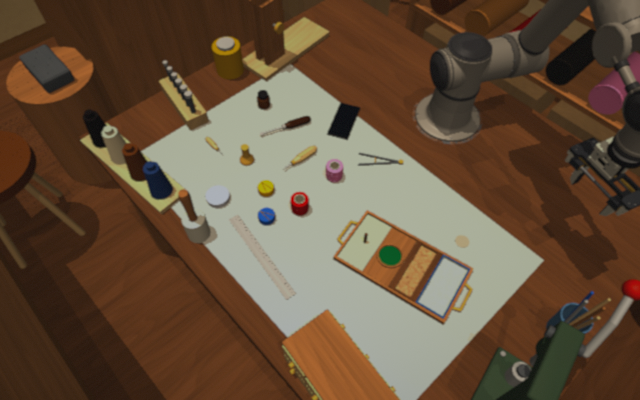

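View pics/side0.png

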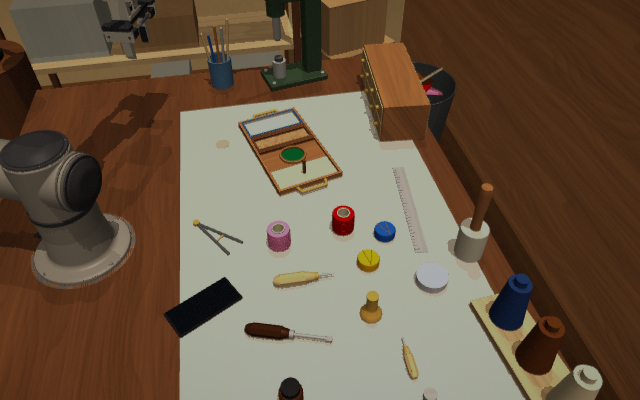

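Scene view:
- Red spool (300,203), pink spool (335,170).
- Awls at (301,158) and a small one at (214,146); screwdriver (287,126).
- Yellow wax (266,187), blue look-alike (267,215), white tin (217,196).
- Pounder (246,155).
- Tray: stand (365,243), green well (390,256), cork groove (416,272), white pan (443,286).

The side view matches: red (344,220), pink (279,236), awl (300,279), small awl (410,358), wax (369,260), pounder (372,306).

Next I'll take enlarged crops.

```bash
cat > h.py <<'E'
import numpy as np,cv2
def K(c):
    f=200/np.tan(np.radians(float(c["vfov"]))/2);return f,float(c["cx"]),float(c["cy"])
def ray(c,uv,pose=None):
    f,cx,cy=K(c);P=c["pose"] if pose is None else pose
    d=np.array([(uv[0]-cx)/f,-(uv[1]-cy)/f,-1.]);return P[:3,3],P[:3,:3]@d
def onz(c,uv,z,pose=None):
    o,d=ray(c,uv,pose);return o+d*(z-o[2])/d[2]
def tri(rays):
    A=np.zeros((3,3));b=np.zeros(3)
    for o,d in rays:
        d=d/np.linalg.norm(d);M=np.eye(3)-np.outer(d,d);A+=M;b+=M@o
    p=np.linalg.solve(A,b)
    res=[np.linalg.norm((np.eye(3)-np.outer(d,d)/(d@d))@(p-o)) for o,d in rays]
    return p,max(res)
def crop(img,x0,y0,w,h,s,fn):
    cv2.imwrite(fn,cv2.resize(img[y0:y0+h,x0:x0+w,::-1],None,fx=s,fy=s,interpolation=cv2.INTER_CUBIC))
E
python3 - <<'E'
from h import *
s=np.load("scene0.npz");d=np.load("side0.npz")
crop(s["pixels"],195,110,160,120,5,"pics/sc1.png")
crop(s["pixels"],325,200,160,120,5,"pics/sc2.png")
crop(d["pixels"],235,190,200,150,4,"pics/sd1.png")
crop(d["pixels"],225,95,130,100,6,"pics/sd2.png")
E
```

```text
(no output)
```

View pics/sc1.png

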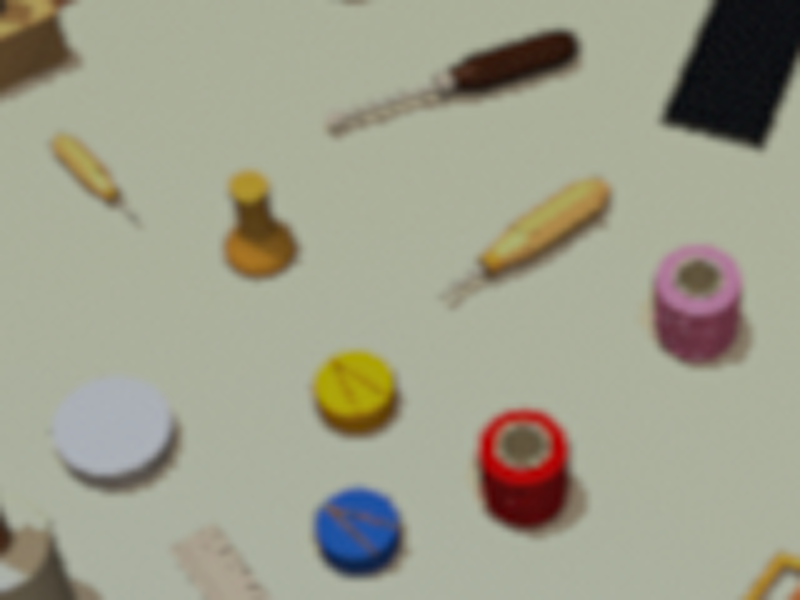

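View pics/sc2.png

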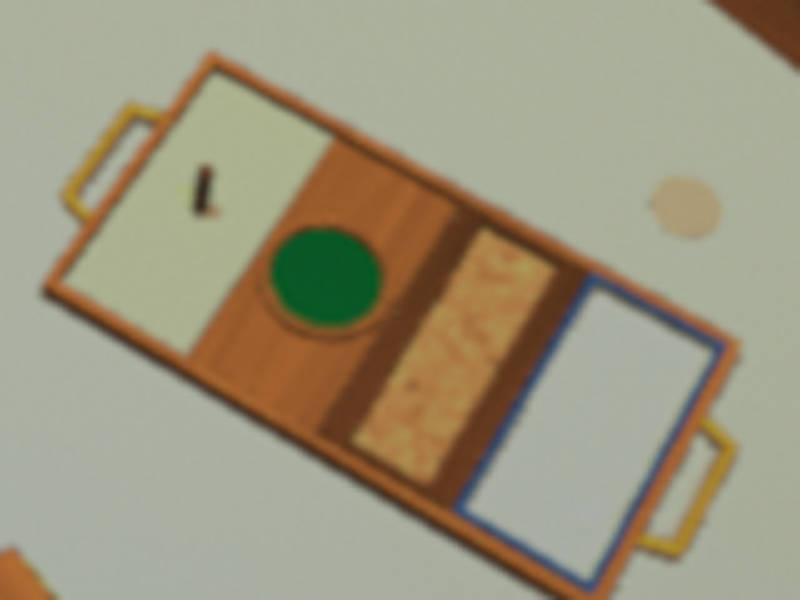

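View pics/sd1.png

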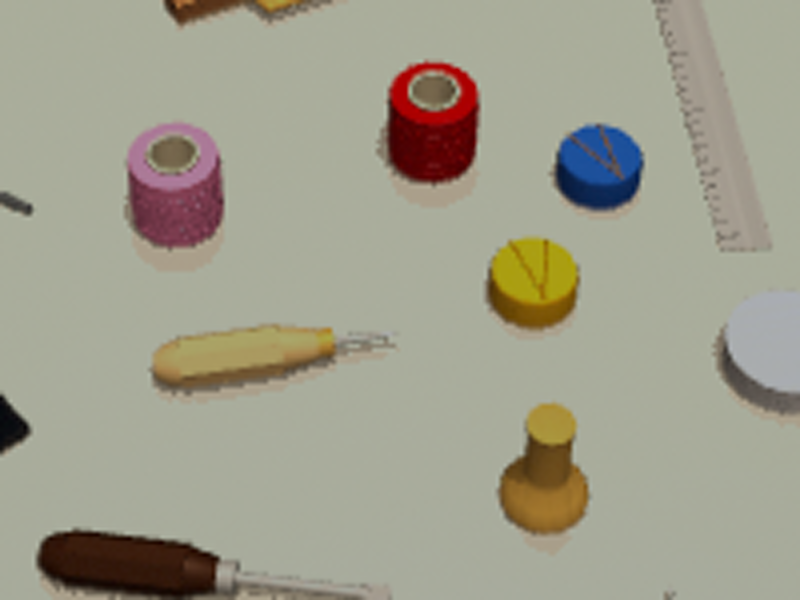

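View pics/sd2.png

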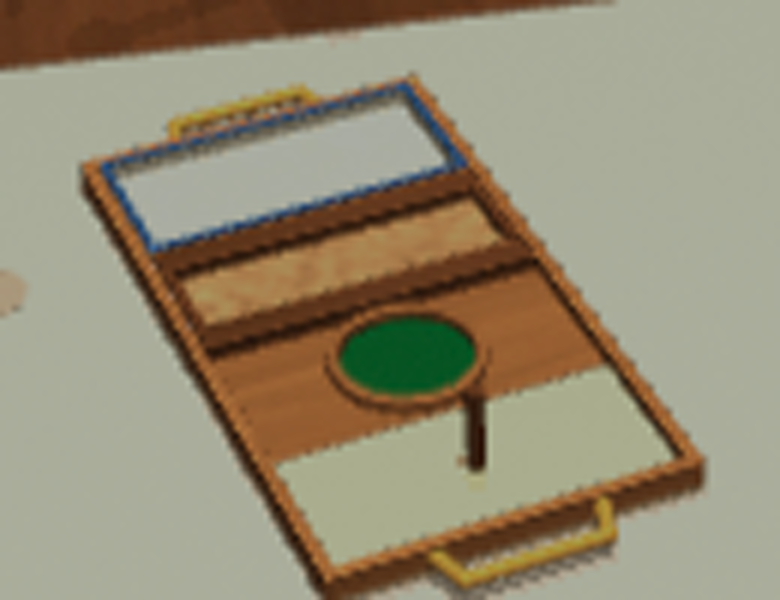

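Candidates in the scene view:
- **Spool:** red (300,203), or pink (335,170).
- **Awl:** large (301,158), or small (214,146).
- **Wax:** yellow (266,187), blue (267,215), or the white tin (217,196).
- **Handled tools:** brass pounder (246,155); screwdriver (287,126).

From the crops I choose red, yellow and brass, plus the large pale awl. I'll check that awl's length by triangulation.

```bash
cat > m1.py <<'E'
from h import *
s=np.load("scene0.npz");d=np.load("side0.npz")
def U(p,x0,y0,k): return ((p[0]+.5)/k-.5+x0,(p[1]+.5)/k-.5+y0)
P1={"red top":((522,445),(435,91)),"pink top":((698,278),(173,154)),"wax top":((356,384),(535,269)),"pounder top":((249,187),(551,424)),
"awl butt":((600,190),(155,362)),"awl tip":((445,302),(395,341)),"awl ferr":((492,265),(322,343))}
P2={"dowel top":((206,170),(476,398)),"dowel base":((201,210),(476,467)),"green":((328,277),(407,356)),
"panA":((597,288),(155,245)),"panB":((722,352),(107,168)),"panC":((592,582),(403,92)),"panD":((466,505),(460,160)),
"tr1":((212,55),(327,578)),"tr2":((47,287),(703,462)),"tr3":((738,345),(85,165))}
R={}
for P,a,b in((P1,(195,110,5),(235,190,4)),(P2,(325,200,5),(225,95,6))):
    for n,(p,q) in P.items():
        x,e=tri([ray(s,U(p,*a)),ray(d,U(q,*b))]);R[n]=x;print(n,x.round(1),round(e,1))
print("awl len",np.linalg.norm(R["awl tip"]-R["awl butt"]))
v=(R["awl tip"]-R["awl butt"]);print("awl yaw",np.arctan2(v[1],v[0]))
for n,(a,b) in {"AB(y)":("panA","panB"),"DC":("panD","panC"),"AD x":("panA","panD"),"BC":("panB","panC"),"tr1-2":("tr1","tr2"),"tr1-3":("tr1","tr3")}.items():
    v=R[b]-R[a];print(n,np.linalg.norm(v).round(1),np.arctan2(v[1],v[0]).round(3))
E
python3 m1.py
```

```text
red top [606.9 -61.2  54.1] 0.0
pink top [450.4 -80.1  53.8] 0.3
wax top [ 637.8 -176.8   21.9] 0.4
pounder top [ 609.1 -307.4   64.2] 0.1
awl butt [ 424.2 -193.4   13.6] 1.9
awl tip [ 553.  -197.7    5.6] 1.1
awl ferr [ 514.1 -196.    11.1] 0.4
dowel top [548.  145.5  51.4] 0.9
dowel base [548.  147.6   9.4] 0.0
green [528.9 225.2  14.3] 0.3
panA [424.4 330.   15.7] 1.3
panB [405.9 399.6  15.3] 0.1
panC [558.8 433.8  16.5] 1.1
panD [576.5 363.8  20.7] 1.1
tr1 [472.9  82.8  15.3] 0.3
tr2 [646.2 125.6  14. ] 0.3
tr3 [395.9 403.1  15.8] 0.4
awl len 129.18881469416672
awl yaw -0.03305395309945102
AB(y) 72.0 1.83
DC 72.3 1.819
AD x 155.9 0.218
BC 156.7 0.22
tr1-2 178.5 0.242
tr1-3 329.5 1.807
```

```bash
cat > go.py <<'E'
import sys,numpy as np
from plant import get_obs
from scipy.spatial.transform import Rotation as R
o=get_obs();r=R.from_euler("xyz",o["tcp_rot"])
x,y,z,yaw=map(float,sys.argv[1:5])
t=R.from_euler("xyz",[np.pi,0,yaw])
w=np.array([x,y,z])-o["tool_pos"]
print("dp",(r.inv().apply(w)/1000).round(4),"rot",(r.inv()*t).as_rotvec().round(3),"| t",round(o["time"],2),"pos",np.round(o["tool_pos"],1),"rpy",np.round(o["tcp_rot"],3),"q",np.round(o["joint_positions"],2),"F",np.round(o["contact_force"],1),"grip",round(o["grip_width"],1),round(o["finger_force"],1),"dist",np.linalg.norm(w).round(0))
E
python3 go.py 607 -61 150 1.80
```

```text
dp [-0.5983 -0.4048  0.0406] rot [-1.000e-03  1.000e-03  1.044e+00] | t 0.1 pos [153.9 501.5 190.1] rpy [-3.14  -0.     2.844] q [ 1.13  0.34  1.52 -0.    1.28 -0.15] F [0.5 0.5 0.8] grip 91.8 0.0 dist 723.0
```

```bash
python3 -m pendant '{"dp":[[-0.598,-0.405,0.04],[-0.598,-0.405,0.04],[-0.598,-0.405,0.04],[-0.598,-0.405,0.04],[-0.598,-0.405,0.04],[-0.598,-0.405,0.04],[-0.598,-0.405,0.04],[-0.598,-0.405,0.04]],"rotation":[[0,0,1.044],[0,0,1.044],[0,0,1.044],[0,0,1.044],[0,0,1.044],[0,0,1.044],[0,0,1.044],[0,0,1.044]]}'; python3 go.py 607 -61 150 1.80
```

```text
time: 1.1
tool_pos: [467.9, 111.2, 162.8]
tcp_rot: [-3.142, -0.0, 1.799]
contact_force: [1.4, 1.3, -0.1]
grip_width: 91.7
finger_force: 0.0
dp [-0.1992  0.0964  0.0128] rot [-0.    -0.    -0.001] | t 1.1 pos [467.9 111.2 162.8] rpy [-3.142 -0.     1.799] q [ 0.07  0.29  1.68  0.    1.17 -0.16] F [ 1.4  1.3 -0.1] grip 91.7 0.0 dist 222.0
```

```bash
python3 - <<'E'
from h import *
from plant import get_obs,vision
o=get_obs();c=vision.capture("wrist");np.savez("w0.npz",p=o["tool_pos"],r=o["tcp_rot"],**c)
print({k:np.round(v,3).tolist() for k,v in c.items() if k!="pixels"},np.abs(o["dq"]).max())
cv2.imwrite("pics/w0.png",c["pixels"][:,:,::-1])
E
python3 -m pendant '{"dp":[[-0.199,0.096,0.013],[-0.199,0.096,0.013],[-0.199,0.096,0.013],[-0.199,0.096,0.013],[-0.199,0.096,0.013]],"rotation":[[0,0,0],[0,0,0],[0,0,0],[0,0,0],[0,0,0]]}'
python3 - <<'E'
from h import *
from plant import get_obs,vision
o=get_obs();c=vision.capture("wrist");np.savez("w1.npz",p=o["tool_pos"],r=o["tcp_rot"],**c)
print(o["tool_pos"],np.abs(o["dq"]).max())
a=cv2.resize(np.load("w0.npz")["pixels"],None,fx=.9,fy=.9)[:,:,::-1]
b=cv2.resize(c["pixels"],None,fx=.9,fy=.9)[:,:,::-1]
cv2.imwrite("pics/w01.png",np.hstack([a,b])[:, :] if 0 else np.vstack([a,b])[:, :][: ,:].copy()[:600*2])
cv2.imwrite("pics/w01.png",cv2.resize(np.vstack([a,b]),None,fx=.83,fy=.83))
E
```

```text
{'vfov': 58.784, 'cx': 320.215, 'cy': 192.497, 'T_tool_cam': [[0.0, 0.956, 0.292, 79.049], [1.0, -0.0, 0.0, -0.55], [0.0, 0.292, -0.956, -192.775], [0.0, 0.0, 0.0, 1.0]]} 0.9180131989584597
time: 1.78
tool_pos: [606.2, -60.9, 148.7]
tcp_rot: [-3.14, -0.001, 1.797]
contact_force: [-0.1, 0.4, -0.4]
grip_width: 92.1
finger_force: 0.0
[606.15764775 -60.86609047 148.66365291] 0.05484596364442749
```

View pics/w01.png

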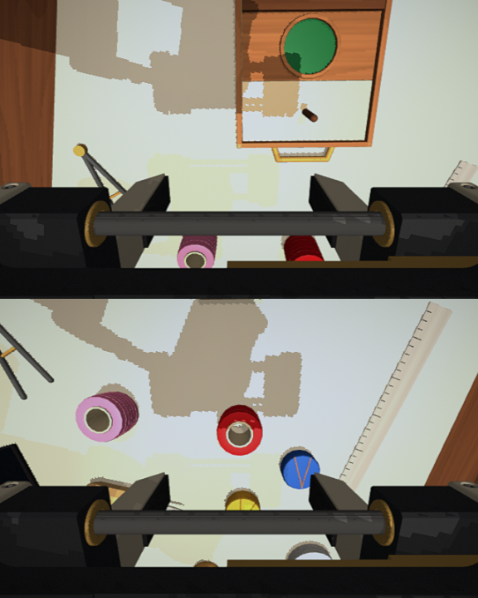

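The upper wrist picture shows the dowel at (310,115) and the green well at (310,46). The lower one shows the red spool's bore at (239,431), with the grey and gold gripper parts at the bottom. I'll check these against the triangulated positions.

```bash
cat >> h.py <<'E'
def wpose(w):
    from scipy.spatial.transform import Rotation as R
    T=np.eye(4);T[:3,:3]=R.from_euler("xyz",w["r"]).as_matrix();T[:3,3]=w["p"];return T@w["T_tool_cam"]
E
python3 - <<'E'
from h import *
w=np.load("w1.npz");P=wpose(w)
for n,(u,v),z in [("red",(239,430),56),("pink",(98,418),56)]: print(n,onz(w,(u/.747,(v-299)/.747),z,P).round(1))
w=np.load("w0.npz");P=wpose(w)
for n,(u,v),z in [("dowel",(306,109),57),("green",(310,46),11)]: print(n,onz(w,(u/.747,v/.747),z,P).round(1))
E
python3 go.py 607 -61 20 1.80
```

```text
red [603.7 -54.5  56. ]
pink [450.3 -76.   56. ]
dowel [534.4 156.5  57. ]
green [529.2 226.8  11. ]
dp [-0.0021  0.0014  0.129 ] rot [-0.002 -0.001 -0.002] | t 1.82 pos [605.4 -59.4 149. ] rpy [-3.140e+00 -1.000e-03  1.798e+00] q [-0.22  0.53  1.34  0.    1.27 -0.45] F [ 0.2  0.5 -0.7] grip 91.9 0.0 dist 129.0
```

```bash
cat > fit.py <<'E'
from h import *
from scipy.optimize import least_squares
s=np.load("scene0.npz");d=np.load("side0.npz");w=np.load("w1.npz");w0=np.load("w0.npz")
def mask(c,near,lo,hi,r=30):
    h=cv2.cvtColor(c["pixels"],cv2.COLOR_RGB2HSV);m=cv2.inRange(h,lo,hi)
    if lo[0]==0 and hi[0]<=8: m|=cv2.inRange(h,(172,lo[1],lo[2]),(179,255,255))
    k,l,st,ce=cv2.connectedComponentsWithStats(m)
    i=min((j for j in range(1,k) if st[j,4]>40),key=lambda j:np.hypot(*(ce[j]-near)))
    x,y,ww,hh,_=st[i];return np.array([x-.5,y-.5,x+ww-.5,y+hh-.5]),st[i,4]
def proj(c,P,X):
    f,cx,cy=K(c);q=(X-P[:3,3])@P[:3,:3];return np.c_[cx-f*q[:,0]/q[:,2],cy+f*q[:,1]/q[:,2]]
a=np.linspace(0,2*np.pi,90)
def cyl(xy,R,z0,z1): return np.vstack([np.c_[xy[0]+R*np.cos(a),xy[1]+R*np.sin(a),0*a+z] for z in(z0,z1)])
def box(p): return np.r_[p.min(0),p.max(0)]
def fit(n,cams,R,z0,z1,x0):
    for sub in [cams]+[[c] for c in cams]:
        f=lambda x:np.concatenate([box(proj(c,P,cyl(x,R,z0,z1)))-b for c,P,b in sub])
        r=least_squares(f,x0);print(n,r.x.round(1),"res",r.fun.round(1) if len(sub)>1 else "")
def go(n,R,z0,z1,x0,lo,hi,nears):
    cams=[]
    for c,near in nears:
        P=c["pose"] if "pose" in c else wpose(c)
        b,ar=mask(c,near,lo,hi);print(n,b,ar);cams.append((c,P,b))
    fit(n,cams,R,z0,z1,x0)
if __name__=="__main__":
    go("red",27,0,56,(607,-61),(0,150,60),(7,255,255),[(s,(300,203)),(d,(344,220)),(w,(320,175))])
    go("pink",27,0,56,(450,-80),(145,50,60),(172,255,255),[(s,(335,170)),(d,(279,236)),(w,(140,160))])
    go("wax",25,0,24,(638,-177),(22,150,60),(32,255,255),[(s,(266,187)),(d,(369,260))])
    go("green",32,11,11,(529,225),(50,100,30),(85,255,255),[(s,(390,256)),(d,(292,155))])
E
python3 fit.py
```

```text
red [290.5 191.5 307.5 214.5] 242
red [331.5 205.5 354.5 235.5] 457
red [289.5 141.5 350.5 209.5] 2158
red [605.2 -60. ] res [-0.3 -1.2  2.   2.1 -0.7 -2.1 -0.4  0.7 -1.8 -1.9  2.   3. ]
red [605.8 -62.7] res 
red [605.9 -62.3] res 
red [604.9 -59.5] res 
pink [325.5 158.5 342.5 180.5] 220
pink [266.5 220.5 289.5 250.5] 464
pink [101.5 124.5 184.5 190.5] 3044
pink [450.3 -78.5] res [-0.2 -0.6  1.3  2.8 -0.6 -2.1  1.4  1.6 -3.9 -2.5  4.   3.3]
pink [448.7 -82.7] res 
pink [449.4 -78.9] res 
pink [450.6 -78.2] res 
wax [257.5 179.5 273.5 193.5] 163
wax [357.5 249.5 379.5 265.5] 272
wax [ 638.4 -175.4] res [-0.2  0.1  1.3  4.5 -0.9 -2.4  0.1  5.8]
wax [ 634.3 -183. ] res 
wax [ 640.6 -170.4] res 
green [379.5 245.5 400.5 264.5] 311
green [281.5 147.5 303.5 159.5] 211
green [528.7 226. ] res [-1.  -0.1  1.4  1.9 -0.8 -0.1  0.3  2.6]
green [527.  223.7] res 
green [530.3 231.6] res
```

```bash
python3 -m pendant '{"dp":[[-0.002,0,0.06],[-0.002,0,0.11],[-0.002,0,0.129],[-0.002,0,0.129]],"rotation":[[0,0,0],[0,0,0],[0,0,0],[0,0,0]]}'; python3 -m pendant '{"dp":[[0,0,0],[0,0,0],[0,0,0],[0,0,0],[0,0,0],[0,0,0],[0,0,0],[0,0,0]],"rotation":[[0,0,0],[0,0,0],[0,0,0],[0,0,0],[0,0,0],[0,0,0],[0,0,0],[0,0,0]]}' 0.04; python3 go.py 607 -61 20 1.80
```

```text
time: 2.33
tool_pos: [604.4, -59.2, 19.7]
tcp_rot: [-3.138, -0.002, 1.801]
contact_force: [0.3, 0.7, 1.0]
grip_width: 91.9
finger_force: 0.0
time: 3.32
tool_pos: [606.2, -61.0, 21.0]
tcp_rot: [-3.142, -0.0, 1.8]
contact_force: [0.7, 0.7, -0.4]
grip_width: 40.2
finger_force: 0.0
dp [-0.0002  0.0008  0.001 ] rot [-0. -0. -0.] | t 3.33 pos [606.2 -61.   21. ] rpy [-3.142 -0.     1.8  ] q [-0.23  0.66  1.49  0.    0.99 -0.46] F [ 0.7  0.7 -0.4] grip 40.2 0.0 dist 1.0
```

The fingers closed to 40 mm with no force, so the spool is not between them. I'll look.

```bash
cat > look.py <<'E'
import sys
from h import *
from plant import get_obs,vision
tag=sys.argv[1];out=[]
for n in ("scene","side","wrist"):
    o=get_obs();c=vision.capture(n);np.savez(f"{n}_{tag}.npz",p=o["tool_pos"],r=o["tcp_rot"],**c);out.append(c["pixels"][:,:,::-1])
def cr(i,x,y,w,h,W,H): return cv2.resize(out[i][y:y+h,x:x+w],(W,H),interpolation=cv2.INTER_CUBIC)
a=list(map(int,sys.argv[2:6]))
cv2.imwrite(f"pics/{tag}.png",np.vstack([np.hstack([cr(0,a[0]-50,a[1]-37,100,75,400,300),cr(1,a[2]-50,a[3]-37,100,75,400,300)]),np.hstack([cv2.resize(out[2],(480,300)),np.zeros((300,320,3),np.uint8)])]))
E
python3 look.py l1 300 195 344 215
```

```text
(no output)
```

View pics/l1.png

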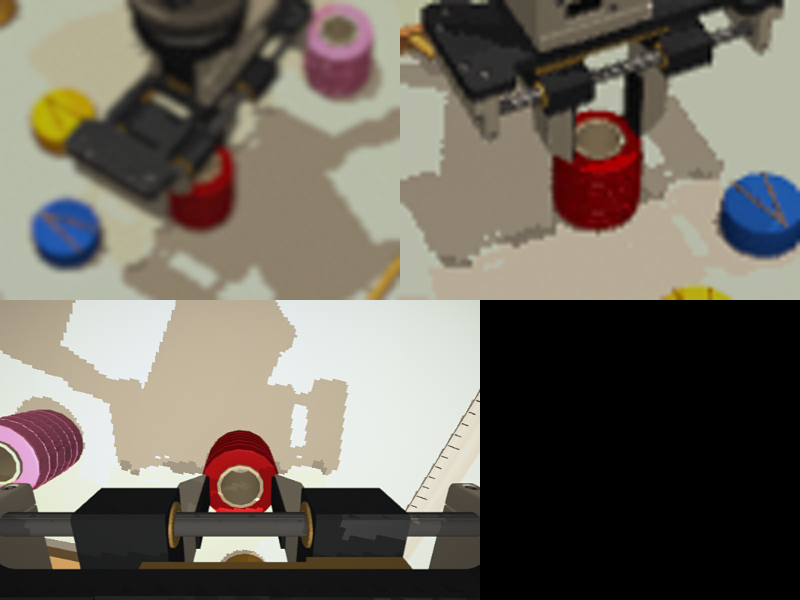

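The picture shows the spool still upright, at side (597,150), but the fingers have closed behind its centre on the tool's −x side. I'll refit from the new pictures.

Run:
```python
from fit import *
w=np.load("wrist_l1.npz");print(w["p"],w["r"])
print("bore on z=56 wrist",onz(w,(240/.75,187/.75),56,wpose(w)).round(1), "z=54")
d2=np.load("side_l1.npz")
print("bore side",onz(d2,((597-400)/4+294,139/4+178),56).round(1))
P=wpose(w)
# TCP and pad projection in side & wrist
for n,c,Q in(("side",d2,d2["pose"]),("wrist",w,P)):
    print(n,"tcp",proj(c,Q,np.array([w["p"],w["p"]+[0,0,19]])).round(1))
b,a=mask(d2,(344,220),(0,150,60),(7,255,255));print(b,a); fit("red side",[(d2,d2["pose"],b)],27,0,56,(606,-61))
```

```text
[606.1685225  -60.9372962   21.03436358] [-3.14158817e+00 -1.02680293e-04  1.79980201e+00]
bore on z=56 wrist [605.1 -59.3  56. ] z=54
bore side [605.9 -64.2  56. ]
side tcp [[342.7 222. ]
 [342.9 216.5]]
wrist tcp [[321.2 225.6]
 [321.3 239.1]]
[331.5 205.5 354.5 235.5] 415
red side [605.9 -62.3] res 
red side [605.9 -62.3] res
```

```bash
python3 - <<'E'
from fit import *
from scipy.spatial.transform import Rotation as R
w=np.load("wrist_l1.npz");d2=np.load("side_l1.npz");M=R.from_euler("xyz",w["r"]).as_matrix()
for g in(40,54,70):
    X=np.array([w["p"]+M@np.array([x,sg*g/2,0]) for sg in(-1,1) for x in(-9.5,9.5)])
    pw=proj(w,wpose(w),X)*.75+[0,300];ps=(proj(d2,d2["pose"],X)-[294,178])*4+[400,0]
    print(g,"wrist view",pw.round().tolist(),"side view",ps.round().tolist())
E
python3 -m pendant '{"dp":[[0,0,0],[0,0,0]],"rotation":[[0,0,0],[0,0,0]]}' 0.03
```

```text
40 wrist view [[216.0, 480.0], [215.0, 458.0], [266.0, 480.0], [267.0, 458.0]] side view [[571.0, 197.0], [558.0, 176.0], [632.0, 176.0], [618.0, 156.0]]
54 wrist view [[207.0, 480.0], [206.0, 458.0], [275.0, 480.0], [276.0, 458.0]] side view [[561.0, 201.0], [547.0, 179.0], [643.0, 173.0], [628.0, 152.0]]
70 wrist view [[197.0, 480.0], [195.0, 458.0], [285.0, 480.0], [286.0, 458.0]] side view [[548.0, 205.0], [535.0, 183.0], [655.0, 169.0], [640.0, 148.0]]
time: 3.72
tool_pos: [606.2, -60.9, 21.1]
tcp_rot: [3.142, -0.0, 1.8]
contact_force: [-0.3, 0.9, 0.2]
grip_width: 30.7
finger_force: 0.0
```

The fingertips look about 35 mm higher than the reported TCP, just above the spool's rim. I'll rise clear and measure the tips.

```bash
python3 -m pendant '{"dp":[[0,0,-0.04],[0,0,-0.08],[0,0,-0.08],[0,0,-0.08]],"rotation":[[0,0,0],[0,0,0],[0,0,0],[0,0,0]]}'
python3 - <<'E'
from fit import *
from plant import get_obs,vision
from scipy.spatial.transform import Rotation as R
ims=[]
o=get_obs();M=R.from_euler("xyz",o["tcp_rot"]).as_matrix();g=o["grip_width"];print(o["tool_pos"],g)
X=np.array([o["tool_pos"]+M@np.array([0,sg*g/2,0]) for sg in(-1,1)])
B={"scene":(255,145,100,75),"side":(290,150,100,75),"wrist":(270,190,100,75)}
for n in B:
    c=vision.capture(n);c["p"]=o["tool_pos"];c["r"]=o["tcp_rot"];np.savez(n+"_l2.npz",**c)
    P=c["pose"] if "pose" in c else wpose(c)
    x,y,w,h=B[n];im=cv2.resize(c["pixels"][y:y+h,x:x+w,::-1],(400,300),interpolation=cv2.INTER_CUBIC)
    q=(proj(c,P,X)-[x,y]+.5)*4-.5;print(n,q.round())
    for p in q: cv2.drawMarker(im,tuple(int(v) for v in p),(255,0,255),0,8,1)
    ims.append(im)
ims.append(cv2.resize(c["pixels"][:,:,::-1],(400,300)))
cv2.imwrite("pics/l2.png",np.vstack([np.hstack(ims[:2]),np.hstack(ims[2:])]))
E
```

```text
time: 4.22
tool_pos: [605.7, -60.8, 100.6]
tcp_rot: [-3.141, -0.0, 1.8]
contact_force: [0.3, 0.4, -0.4]
grip_width: 30.3
finger_force: 0.0
[605.72952497 -60.83985753 100.55686943] 30.299857746342227
scene [[190. 163.]
 [164. 193.]]
side [[191. 201.]
 [239. 186.]]
wrist [[102. 144.]
 [310. 144.]]
```

View pics/l2.png

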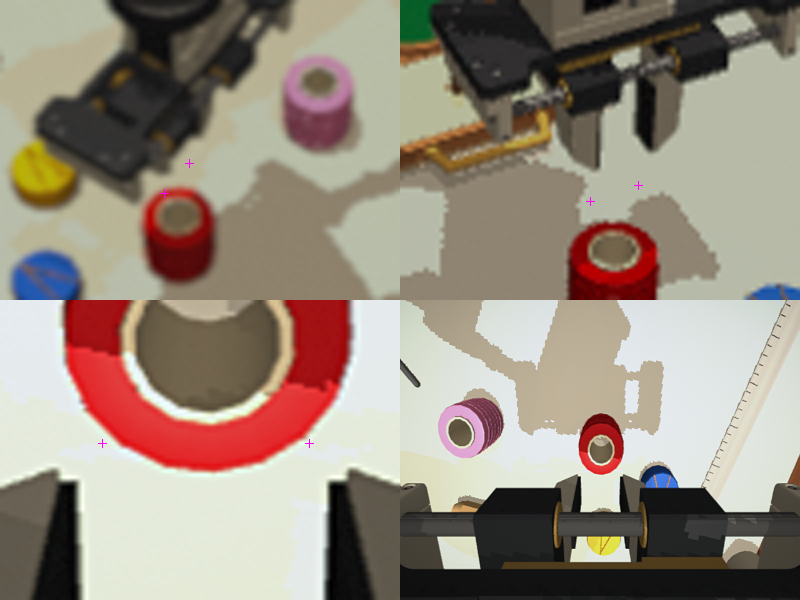

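The tips are indeed well above the reported TCP: the magenta marks are the predicted tips, at side (591,201) and (638,186), while the real tips are at (597,168) and (647,152). I'll measure the offset by touching the bare bench gently.

```bash
python3 -m pendant '{"dp":[[0.05,-0.012,0],[0.099,-0.024,0.03],[0.099,-0.024,0.08],[0.099,-0.024,0.08],[0.099,-0.024,0.08]],"rotation":[[0,0,0],[0,0,0],[0,0,0],[0,0,0],[0,0,0]]}'; python3 -m pendant '{"dp":[[0,0,0.005],[0,0,0.01],[0,0,0.015],[0,0,0.015]],"rotation":[[0,0,0],[0,0,0],[0,0,0],[0,0,0]]}'
```

```text
time: 5.0
tool_pos: [561.3, 29.5, 22.0]
tcp_rot: [3.141, 0.0, 1.799]
contact_force: [0.2, -0.2, -0.1]
grip_width: 30.2
finger_force: 0.0
time: 5.5
tool_pos: [560.1, 30.0, 5.7]
tcp_rot: [-3.141, -0.0, 1.8]
contact_force: [1.0, 0.2, 0.0]
grip_width: 30.1
finger_force: 0.0
```

```bash
python3 -m pendant '{"dp":[[0,0,0.003],[0,0,0.005],[0,0,0.005]],"rotation":[[0,0,0],[0,0,0],[0,0,0]]}'; python3 go.py 560 30 0 1.8
```

```text
time: 5.88
tool_pos: [560.2, 30.1, 0.9]
tcp_rot: [-3.141, -0.0, 1.8]
contact_force: [0.2, -1.0, -0.0]
grip_width: 29.9
finger_force: 0.0
dp [-0.     -0.0002  0.0009] rot [-0. -0. -0.] | t 5.88 pos [560.2  30.1   0.9] rpy [-3.141 -0.     1.8  ] q [-0.08  0.62  1.65  0.    0.87 -0.31] F [ 0.2 -1.  -0. ] grip 29.9 0.0 dist 1.0
```

No contact at reported z = 1, so I'll go on down in small steps, watching the force.

```bash
python3 -m pendant '{"dp":[[0,0,0.003],[0,0,0.006],[0,0,0.009],[0,0,0.009]],"rotation":[[0,0,0],[0,0,0],[0,0,0],[0,0,0]]}'; python3 -m pendant '{"dp":[[0,0,0.003],[0,0,0.006],[0,0,0.006]],"rotation":[[0,0,0],[0,0,0],[0,0,0]]}'
```

```text
time: 6.38
tool_pos: [560.1, 30.0, -8.3]
tcp_rot: [-3.141, -0.0, 1.8]
contact_force: [0.4, -0.2, -0.2]
grip_width: 30.1
finger_force: 0.0
time: 6.75
tool_pos: [560.1, 30.1, -14.2]
tcp_rot: [-3.141, -0.0, 1.8]
contact_force: [-0.5, 0.3, 0.0]
grip_width: 30.0
finger_force: 0.0
```

```bash
python3 -m pendant '{"dp":[[0,0,0.002],[0,0,0.004],[0,0,0.004]],"rotation":[[0,0,0],[0,0,0],[0,0,0]]}'
```

```text
time: 7.12
tool_pos: [560.2, 30.1, -18.1]
tcp_rot: [-3.141, -0.0, 1.8]
contact_force: [0.1, -0.2, 0.6]
grip_width: 30.0
finger_force: 0.0
```

```bash
python3 -c "
from plant import get_obs;o=get_obs();print(o['tool_pos'],o['contact_force'])"
```

```text
[560.20088795  30.05352951 -18.12961037] [ 0.10449483 -0.23595374  0.57681203]
```

```bash
python3 -m pendant '{"dp":[[0,0,0.002],[0,0,0.004],[0,0,0.004]],"rotation":[[0,0,0],[0,0,0],[0,0,0]]}' | sed -n '2p;4p'
```

```text
tool_pos: [560.2, 30.0, -22.2]
contact_force: [0.1, 0.0, 0.9]
```

```bash
python3 -m pendant '{"dp":[[0,0,0.001],[0,0,0.002],[0,0,0.002]],"rotation":[[0,0,0],[0,0,0],[0,0,0]]}' | sed -n '2p;4p'
```

```text
tool_pos: [560.3, 30.1, -24.0]
contact_force: [0.1, 0.5, -0.0]
```

```bash
python3 -m pendant '{"dp":[[0,0,0.001],[0,0,0.002],[0,0,0.002]],"rotation":[[0,0,0],[0,0,0],[0,0,0]]}' | sed -n '2p;4p'
```

```text
tool_pos: [560.3, 30.0, -26.0]
contact_force: [-0.1, -0.1, 0.8]
```

```bash
python3 -m pendant '{"dp":[[0,0,0.001],[0,0,0.002],[0,0,0.002]],"rotation":[[0,0,0],[0,0,0],[0,0,0]]}' | sed -n '2p;4p'
```

```text
tool_pos: [560.3, 30.0, -28.0]
contact_force: [-0.6, 0.5, -0.5]
```

```bash
python3 -m pendant '{"dp":[[0,0,0.001],[0,0,0.002],[0,0,0.002]],"rotation":[[0,0,0],[0,0,0],[0,0,0]]}' | sed -n '2p;4p'
```

```text
tool_pos: [560.2, 30.0, -30.1]
contact_force: [0.5, 0.5, -1.4]
```

Run:
```python
from fit import *
from plant import get_obs,vision
o=get_obs();print(o["tool_pos"],o["contact_force"])
c=vision.capture("side");np.savez("side_l3.npz",**c)
q=proj(c,c["pose"],np.array([[560.2,30,0],[560.2,30,-30]]));print(q)
x,y=int(q[0,0])-50,int(q[0,1])-50
crop(c["pixels"],x,y,100,75,6,"pics/l3.png");print(x,y)
```

```text
[560.24908544  30.01970701 -30.05287696] [ 0.51871292  0.52973358 -1.43893064]
[[316.71076881 204.66709597]
 [316.85976638 212.96788014]]
266 154
```

View pics/l3.png

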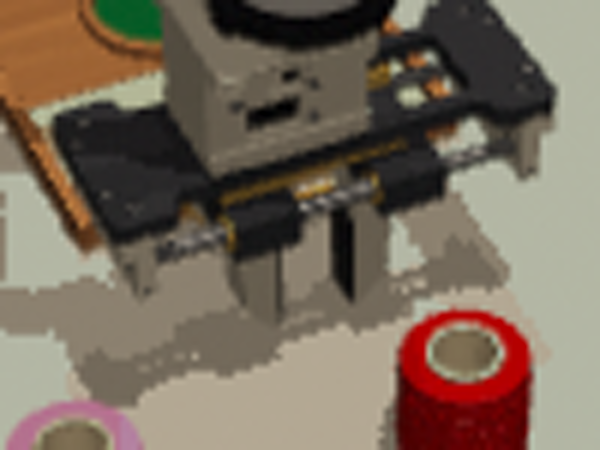

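The tips, at crop (275,325) and (352,302), are now only a few mm above the bench and at the nominal xy, so the tool length is off by about 32 mm. A few final touch steps will confirm it.

```bash
python3 -m pendant '{"dp":[[0,0,0.001],[0,0,0.0015],[0,0,0.0015]],"rotation":[[0,0,0],[0,0,0],[0,0,0]]}' | sed -n '2p;4p'
```

```text
tool_pos: [560.3, 30.0, -31.5]
contact_force: [-0.8, -0.5, -0.2]
```

```bash
python3 -m pendant '{"dp":[[0,0,0.001],[0,0,0.0015],[0,0,0.0015]],"rotation":[[0,0,0],[0,0,0],[0,0,0]]}' | sed -n '2p;4p'
```

```text
tool_pos: [560.3, 30.0, -33.0]
contact_force: [0.1, -1.3, -0.2]
```

```bash
python3 -m pendant '{"dp":[[0,0,0.001],[0,0,0.0015],[0,0,0.0015]],"rotation":[[0,0,0],[0,0,0],[0,0,0]]}' | sed -n '2p;4p'
```

```text
tool_pos: [560.3, 30.0, -34.5]
contact_force: [0.6, 0.3, 1.4]
```

```bash
python3 -m pendant '{"dp":[[0,0,0.001],[0,0,0.0015],[0,0,0.0015]],"rotation":[[0,0,0],[0,0,0],[0,0,0]]}' | sed -n '2p;4p'
```

```text
tool_pos: [560.4, 30.0, -35.7]
contact_force: [-1.9, 0.4, 2.0]
```

```bash
python3 -m pendant '{"dp":[[0,0,0.001],[0,0,0.001]],"rotation":[[0,0,0],[0,0,0]]}' | sed -n '2p;4p'
```

```text
tool_pos: [560.4, 30.0, -35.8]
contact_force: [-3.4, 0.1, 12.7]
```

Contact is at reported z = −35.6, so true tip z = reported z + 35.5. I'll go back to the red spool with the correction.

```bash
python3 -m pendant '{"dp":[[0,0,-0.05],[0,0,-0.1],[-0.05,0.012,-0.1],[-0.099,0.0235,-0.1],[-0.099,0.0235,-0.1],[-0.099,0.0235,-0.1]],"rotation":[[0,0,0],[0,0,0],[0,0,0],[0,0,0],[0,0,0],[0,0,0]]}' 0.0918; python3 go.py 605.5 -61 -17 1.80
```

```text
time: 11.55
tool_pos: [605.0, -60.7, 62.5]
tcp_rot: [-3.14, -0.001, 1.799]
contact_force: [0.4, 0.4, 0.7]
grip_width: 85.7
finger_force: 0.0
dp [-0.0005  0.0005  0.0795] rot [-0.001 -0.001 -0.001] | t 11.55 pos [605.  -60.7  62.5] rpy [-3.140e+00 -1.000e-03  1.799e+00] q [-0.23  0.61  1.45  0.    1.08 -0.45] F [0.4 0.4 0.7] grip 85.7 0.0 dist 79.0
```

```bash
python3 -m pendant '{"dp":[[0,0,0.03],[0,0,0.06],[0,0,0.0795],[0,0,0.0795]],"rotation":[[0,0,0],[0,0,0],[0,0,0],[0,0,0]]}'; python3 -m pendant '{"dp":[[0,0,0],[0,0,0],[0,0,0],[0,0,0],[0,0,0],[0,0,0],[0,0,0]],"rotation":[[0,0,0],[0,0,0],[0,0,0],[0,0,0],[0,0,0],[0,0,0],[0,0,0]]}' 0.04
```

```text
time: 12.05
tool_pos: [603.9, -59.4, -18.0]
tcp_rot: [-3.138, -0.002, 1.801]
contact_force: [0.3, 0.1, 0.6]
grip_width: 91.7
finger_force: 0.0
time: 12.92
tool_pos: [605.9, -61.1, -16.1]
tcp_rot: [3.141, 0.0, 1.8]
contact_force: [-1.0, 0.1, 4.1]
grip_width: 54.3
finger_force: 30.0
```

```bash
python3 -m pendant '{"dp":[[0,0,-0.04],[0,0,-0.085],[0.05,-0.002,-0.09],[0.11,-0.005,-0.09],[0.17,-0.007,-0.09],[0.2,-0.008,-0.09],[0.216,-0.009,-0.09],[0.216,-0.009,-0.09]],"rotation":[[0,0,0],[0,0,0],[0,0,0],[0,0,0],[0,0,0],[0,0,0],[0,0,0],[0,0,0]]}'; python3 -m pendant '{"dp":[[0,0,0],[0,0,0]],"rotation":[[0,0,0],[0,0,0]]}'; python3 go.py 547.7 147.3 -5 1.8
python3 - <<'E'
from fit import *
from plant import vision
ims=[]
for n in("scene","side"):
    c=vision.capture(n);np.savez(n+"_l4.npz",**c);q=proj(c,c["pose"],np.array([[547.7,147,60]]))[0]
    x,y=int(q[0])-50,int(q[1])-40;print(n,x,y);ims.append(cv2.resize(c["pixels"][y:y+75,x:x+100,::-1],(400,300),interpolation=cv2.INTER_CUBIC))
cv2.imwrite("pics/l4.png",np.hstack(ims))
E
```

```text
time: 13.92
tool_pos: [547.7, 147.5, 73.3]
tcp_rot: [-3.141, 0.0, 1.801]
contact_force: [0.6, -0.3, -1.6]
grip_width: 54.5
finger_force: 30.0
time: 14.18
tool_pos: [548.3, 146.0, 73.5]
tcp_rot: [3.142, 0.0, 1.798]
contact_force: [0.7, 0.3, -1.2]
grip_width: 54.5
finger_force: 30.0
dp [ 0.0014 -0.0003  0.0785] rot [ 0.     0.    -0.002] | t 14.18 pos [548.3 146.   73.5] rpy [3.142 0.    1.798] q [ 0.13  0.53  1.56 -0.    1.04 -0.1 ] F [ 0.7  0.3 -1.2] grip 54.5 30.0 dist 78.0
scene 316 192
side 253 117
```

View pics/l4.png

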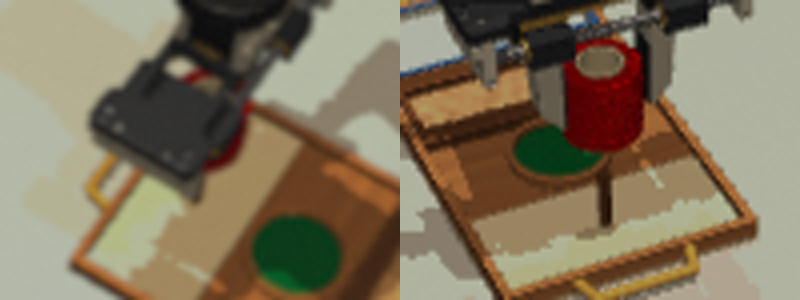

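The spool hangs clear above the dowel and lines up in the side view: bore column 601, dowel column 604. Lowering now.

```bash
python3 -m pendant '{"dp":[[0.001,0,0.02],[0.001,0,0.035],[0.001,0,0.05],[0.001,0,0.062],[0.001,0,0.072],[0.001,0,0.076],[0.001,0,0.076]],"rotation":[[0,0,0],[0,0,0],[0,0,0],[0,0,0],[0,0,0],[0,0,0],[0,0,0]]}'; python3 -m pendant '{"dp":[[0,0,0.0015],[0,0,0.003]],"rotation":[[0,0,0],[0,0,0]]}'
```

```text
time: 15.15
tool_pos: [547.7, 148.3, -2.5]
tcp_rot: [-3.141, -0.0, 1.8]
contact_force: [-0.6, 0.9, -0.7]
grip_width: 54.9
finger_force: 30.0
time: 15.4
tool_pos: [547.9, 148.3, -5.1]
tcp_rot: [3.141, -0.0, 1.8]
contact_force: [-0.7, -0.4, 8.2]
grip_width: 54.3
finger_force: 30.0
```

```bash
python3 -m pendant '{"dp":[[0,0,0],[0,0,0],[0,0,0],[0,0,0],[0,0,-0.04],[0,0,-0.1],[0,0,-0.1],[0,0,-0.1]],"rotation":[[0,0,0],[0,0,0],[0,0,0],[0,0,0],[0,0,0],[0,0,0],[0,0,0],[0,0,0]]}' 0.0918; python3 go.py 609 -307.5 95 1.8
python3 - <<'E'
from fit import *
U=lambda p,x0,y0,k:((p[0]+.5)/k-.5+x0,(p[1]+.5)/k-.5+y0)
for n,a,b,z in(("pounder",(249,187),(551,424),67),("wax",(356,384),(535,269),24),("awlbutt",(600,190),(155,362),13),("awltip",(445,302),(395,341),13),("ferr",(492,265),(322,343),13)):
    print(n,onz(s,U(a,195,110,5),z).round(1),onz(d,U(b,235,190,4),z).round(1))
E
```

```text
time: 16.4
tool_pos: [547.3, 148.2, 94.4]
tcp_rot: [-3.142, -0.0, 1.8]
contact_force: [1.2, 0.7, -0.6]
grip_width: 91.9
finger_force: 0.0
dp [-0.4578 -0.0434 -0.0006] rot [-0. -0. -0.] | t 16.4 pos [547.3 148.2  94.4] rpy [-3.142 -0.     1.8  ] q [ 0.13  0.51  1.54  0.    1.09 -0.1 ] F [ 1.2  0.7 -0.6] grip 91.9 0.0 dist 460.0
pounder [ 610.4 -305.4   67. ] [ 608.3 -309.2   67. ]
wax [ 638.2 -175.5   24. ] [ 637.6 -178.7   24. ]
awlbutt [ 425.8 -194.2   13. ] [ 422.5 -191.9   13. ]
awltip [ 555.3 -192.8   13. ] [ 552.7 -203.8   13. ]
ferr [ 515.4 -195.    13. ] [ 513.5 -197.2   13. ]
```

```bash
python3 -m pendant '{"dp":[[-0.458,-0.043,0],[-0.458,-0.043,0],[-0.458,-0.043,0],[-0.458,-0.043,0],[-0.458,-0.043,0],[-0.458,-0.043,0],[-0.458,-0.043,0],[-0.458,-0.043,0]],"rotation":[[0,0,0],[0,0,0],[0,0,0],[0,0,0],[0,0,0],[0,0,0],[0,0,0],[0,0,0]]}'; python3 -m pendant '{"dp":[[0,0,0],[0,0,0]],"rotation":[[0,0,0],[0,0,0]]}' ; python3 go.py 609 -307.5 -4 1.8
python3 - <<'E'
from h import *
from plant import get_obs,vision
o=get_obs();c=vision.capture("wrist");np.savez("w5.npz",p=o["tool_pos"],r=o["tcp_rot"],**c)
c2=vision.capture("scene");np.savez("sc5.npz",**c2)
cv2.imwrite("pics/w5.png",np.hstack([cv2.resize(c["pixels"][:,:,::-1],(480,300)),cv2.resize(c2["pixels"][195:285,325:421,::-1],(320,300),interpolation=cv2.INTER_CUBIC)]))
E
```

```text
time: 17.4
tool_pos: [608.3, -311.1, 91.7]
tcp_rot: [-3.139, -0.002, 1.796]
contact_force: [-0.4, 1.0, 0.3]
grip_width: 91.8
finger_force: 0.0
time: 17.65
tool_pos: [609.2, -305.9, 93.2]
tcp_rot: [-3.14, -0.002, 1.801]
contact_force: [-0.4, -0.2, -0.2]
grip_width: 92.2
finger_force: 0.0
dp [-0.0018 -0.0004  0.0972] rot [-0.002 -0.002  0.001] | t 17.65 pos [ 609.2 -305.9   93.2] rpy [-3.140e+00 -2.000e-03  1.801e+00] q [-0.58  0.71  1.17  0.    1.27 -0.81] F [-0.4 -0.2 -0.2] grip 92.2 0.0 dist 97.0
```

View pics/w5.png

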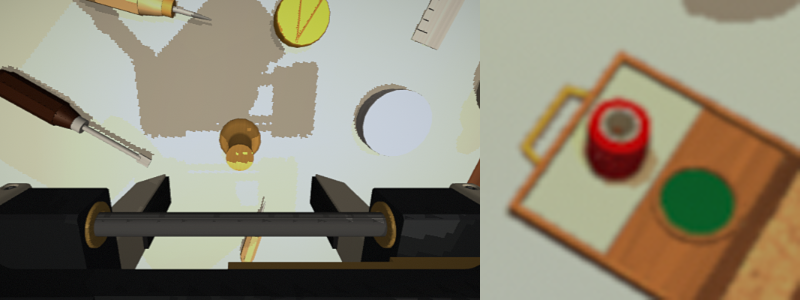

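The wrist picture shows the pounder centred laterally at (240,157), with the screwdriver tip (150,160) and the tin clear of the fingers. The scene crop shows the spool seated on the stand. Grasping the pounder.

```bash
python3 -m pendant '{"dp":[[-0.001,0,0.03],[-0.001,0,0.06],[-0.001,0,0.085],[-0.001,0,0.0975],[-0.001,0,0.0975]],"rotation":[[0,0,0],[0,0,0],[0,0,0],[0,0,0],[0,0,0]]}'; python3 -m pendant '{"dp":[[0,0,0],[0,0,0],[0,0,0],[0,0,0],[0,0,0],[0,0,0],[0,0,0],[0,0,0]],"rotation":[[0,0,0],[0,0,0],[0,0,0],[0,0,0],[0,0,0],[0,0,0],[0,0,0],[0,0,0]]}' 0.012; python3 go.py 609 -307.5 95 1.8
```

```text
time: 18.38
tool_pos: [609.8, -307.5, -3.4]
tcp_rot: [-3.141, -0.001, 1.801]
contact_force: [-0.8, -0.2, 0.7]
grip_width: 91.8
finger_force: 0.0
time: 19.38
tool_pos: [609.7, -308.6, -3.1]
tcp_rot: [-3.141, -0.0, 1.8]
contact_force: [-1.0, -0.7, -0.2]
grip_width: 22.8
finger_force: 30.0
dp [ 0.0012 -0.0005 -0.0981] rot [-0.001 -0.    -0.   ] | t 19.38 pos [ 609.7 -308.6   -3.1] rpy [-3.141 -0.     1.8  ] q [-0.58  0.81  1.25 -0.    1.08 -0.81] F [-1.  -0.7 -0.2] grip 22.8 30.0 dist 98.0
```

```bash
python3 -m pendant '{"dp":[[0,0,-0.05],[0,0,-0.108],[0.06,0.005,-0.11],[0.12,0.009,-0.11],[0.18,0.014,-0.11],[0.24,0.019,-0.11],[0.3,0.024,-0.11],[0.36,0.028,-0.11]],"rotation":[[0,0,0],[0,0,0],[0,0,0],[0,0,0],[0,0,0],[0,0,0],[0,0,0],[0,0,0]]}'; python3 -m pendant '{"dp":[[0.06,0.005,0],[0.11,0.008,0],[0.15,0.012,0],[0.17,0.0135,0],[0.179,0.014,0],[0.179,0.014,0],[0.179,0.014,0],[0.179,0.014,0]],"rotation":[[0,0,0],[0,0,0],[0,0,0],[0,0,0],[0,0,0],[0,0,0],[0,0,0],[0,0,0]]}'; python3 go.py 528.8 225.7 7.5 1.8
```

```text
time: 20.38
tool_pos: [554.7, 50.3, 106.7]
tcp_rot: [-3.141, -0.0, 1.8]
contact_force: [0.9, -0.0, -3.7]
grip_width: 23.2
finger_force: 30.0
time: 21.38
tool_pos: [528.9, 224.9, 107.1]
tcp_rot: [3.142, 0.0, 1.798]
contact_force: [-0.5, -0.2, -3.6]
grip_width: 22.7
finger_force: 30.0
dp [0.0008 0.0001 0.0996] rot [ 0.     0.    -0.002] | t 21.38 pos [528.9 224.9 107.1] rpy [3.142 0.    1.798] q [ 0.27  0.51  1.5  -0.    1.13  0.04] F [-0.5 -0.2 -3.6] grip 22.7 30.0 dist 100.0
```

```bash
python3 -m pendant '{"dp":[[0.001,0,0.03],[0.001,0,0.055],[0.001,0,0.075],[0.001,0,0.088],[0.001,0,0.095],[0.001,0,0.097],[0.001,0,0.0985],[0.001,0,0.0985]],"rotation":[[0,0,0],[0,0,0],[0,0,0],[0,0,0],[0,0,0],[0,0,0],[0,0,0],[0,0,0]]}'; python3 -m pendant '{"dp":[[0,0,0.001],[0,0,0.001]],"rotation":[[0,0,0],[0,0,0]]}'
```

```text
time: 22.38
tool_pos: [528.6, 227.0, 9.0]
tcp_rot: [3.141, -0.0, 1.8]
contact_force: [0.7, -0.0, -3.0]
grip_width: 22.9
finger_force: 30.0
time: 22.62
tool_pos: [528.9, 226.9, 8.7]
tcp_rot: [3.14, 0.0, 1.8]
contact_force: [-1.2, -1.7, 4.2]
grip_width: 22.9
finger_force: 30.0
```

```bash
python3 -m pendant '{"dp":[[0,0,0],[0,0,0],[0,0,0],[0,0,-0.02],[0,0,-0.05],[0,0,-0.1],[0,0,-0.1],[0,0,-0.1]],"rotation":[[0,0,0],[0,0,0],[0,0,0],[0,0,0],[0,0,0],[0,0,0],[0,0,0],[0,0,0]]}' 0.06; python3 go.py 638 -177 60 1.8
python3 - <<'E'
from fit import *
print("blue",onz(d,((599.5)/4-.5+235,(151.5)/4-.5+190),24).round(1))
E
```

```text
time: 23.62
tool_pos: [527.9, 226.8, 107.1]
tcp_rot: [-3.141, -0.0, 1.8]
contact_force: [-1.1, -0.4, -0.3]
grip_width: 60.4
finger_force: 0.0
dp [-0.4183  0.0155  0.0471] rot [-0. -0. -0.] | t 23.62 pos [527.9 226.8 107.1] rpy [-3.141 -0.     1.8  ] q [0.27 0.51 1.5  0.   1.13 0.04] F [-1.1 -0.4 -0.3] grip 60.4 0.0 dist 421.0
blue [697.4 -99.9  24. ]
```

```bash
python3 -m pendant '{"dp":[[-0.418,0.0155,0.047],[-0.418,0.0155,0.047],[-0.418,0.0155,0.047],[-0.418,0.0155,0.047],[-0.418,0.0155,0.047],[-0.418,0.0155,0.047],[-0.418,0.0155,0.047],[-0.418,0.0155,0.047]],"rotation":[[0,0,0],[0,0,0],[0,0,0],[0,0,0],[0,0,0],[0,0,0],[0,0,0],[0,0,0]]}' 0.078; python3 -m pendant '{"dp":[[0,0,0],[0,0,0]],"rotation":[[0,0,0],[0,0,0]]}'; python3 go.py 638 -177 -31 1.8
```

```text
time: 24.62
tool_pos: [637.2, -180.0, 57.5]
tcp_rot: [-3.138, -0.002, 1.795]
contact_force: [-0.1, 0.1, 0.2]
grip_width: 78.0
finger_force: 0.0
time: 24.88
tool_pos: [637.9, -175.1, 60.2]
tcp_rot: [-3.141, -0.001, 1.801]
contact_force: [0.5, 0.3, -0.1]
grip_width: 78.3
finger_force: 0.0
dp [-0.002  -0.0003  0.0912] rot [-0.001 -0.001  0.001] | t 24.88 pos [ 637.9 -175.1   60.2] rpy [-3.141e+00 -1.000e-03  1.801e+00] q [-0.38  0.71  1.28  0.    1.16 -0.61] F [ 0.5  0.3 -0.1] grip 78.3 0.0 dist 91.0
```

```bash
python3 -m pendant '{"dp":[[0,0,0.03],[0,0,0.06],[0,0,0.08],[0,0,0.09],[0,0,0.091],[0,0,0.091]],"rotation":[[0,0,0],[0,0,0],[0,0,0],[0,0,0],[0,0,0],[0,0,0]]}'; python3 -m pendant '{"dp":[[0,0,0],[0,0,0],[0,0,0],[0,0,0],[0,0,0],[0,0,0]],"rotation":[[0,0,0],[0,0,0],[0,0,0],[0,0,0],[0,0,0],[0,0,0]]}' 0.035;  python3 go.py 491.4 381.8 -20 1.8
```

```text
time: 25.62
tool_pos: [639.0, -176.9, -29.4]
tcp_rot: [3.14, 0.001, 1.8]
contact_force: [0.6, -0.7, 0.0]
grip_width: 78.1
finger_force: 0.0
time: 26.38
tool_pos: [638.4, -176.7, -30.2]
tcp_rot: [3.141, 0.0, 1.8]
contact_force: [-0.5, -0.5, 2.3]
grip_width: 49.1
finger_force: 30.0
dp [ 0.5773 -0.0164 -0.0103] rot [ 0.  0. -0.] | t 26.38 pos [ 638.4 -176.7  -30.2] rpy [3.141 0.    1.8  ] q [-0.39  0.81  1.34  0.    0.99 -0.61] F [-0.5 -0.5  2.3] grip 49.1 30.0 dist 578.0
```

```bash
python3 -m pendant '{"dp":[[0,0,-0.05],[0,0,-0.105],[0.06,-0.002,-0.11],[0.12,-0.004,-0.11],[0.18,-0.005,-0.11],[0.24,-0.007,-0.11],[0.3,-0.009,-0.11],[0.36,-0.01,-0.11]],"rotation":[[0,0,0],[0,0,0],[0,0,0],[0,0,0],[0,0,0],[0,0,0],[0,0,0],[0,0,0]]}'; python3 -m pendant '{"dp":[[0.06,-0.002,0],[0.12,-0.004,0],[0.17,-0.005,0],[0.2,-0.006,0],[0.217,-0.0065,0],[0.217,-0.0065,0],[0.217,-0.0065,0],[0.217,-0.0065,0]],"rotation":[[0,0,0],[0,0,0],[0,0,0],[0,0,0],[0,0,0],[0,0,0],[0,0,0],[0,0,0]]}'; python3 go.py 491.5 381.5 -19 1.8
```

```text
time: 27.38
tool_pos: [546.1, 173.4, 79.5]
tcp_rot: [3.141, -0.0, 1.8]
contact_force: [1.2, 0.3, -0.5]
grip_width: 48.9
finger_force: 30.0
time: 28.38
tool_pos: [491.8, 380.3, 79.6]
tcp_rot: [-3.142, 0.0, 1.798]
contact_force: [1.0, -1.0, -0.1]
grip_width: 49.0
finger_force: 30.0
dp [ 0.0013 -0.      0.0986] rot [-0.     0.    -0.002] | t 28.38 pos [491.8 380.3  79.6] rpy [-3.142  0.     1.798] q [ 0.54  0.62  1.39 -0.    1.14  0.31] F [ 1.  -1.  -0.1] grip 49.0 30.0 dist 99.0
```

```bash
python3 -m pendant '{"dp":[[0,0,0.03],[0,0,0.06],[0,0,0.08],[0,0,0.092],[0,0,0.096],[0,0,0.0975],[0,0,0.0985],[0,0,0.0985]],"rotation":[[0,0,0],[0,0,0],[0,0,0],[0,0,0],[0,0,0],[0,0,0],[0,0,0],[0,0,0]]}'; python3 -m pendant '{"dp":[[0,0,0.0005],[0,0,0.0005]],"rotation":[[0,0,0],[0,0,0]]}'
```

```text
time: 29.38
tool_pos: [491.5, 381.7, -18.4]
tcp_rot: [3.141, -0.0, 1.8]
contact_force: [-0.5, 0.3, -0.7]
grip_width: 49.0
finger_force: 30.0
time: 29.62
tool_pos: [491.4, 381.6, -19.2]
tcp_rot: [3.141, -0.0, 1.8]
contact_force: [0.1, 0.8, 0.8]
grip_width: 49.0
finger_force: 30.0
```

```bash
python3 -m pendant '{"dp":[[0,0,0],[0,0,0],[0,0,0],[0,0,-0.02],[0,0,-0.06],[0,0,-0.11],[0,0,-0.11],[0,0,-0.11]],"rotation":[[0,0,0],[0,0,0],[0,0,0],[0,0,0],[0,0,0],[0,0,0],[0,0,0],[0,0,0]]}' 0.07; python3 go.py 478 -195 60 3.11
```

```text
time: 30.62
tool_pos: [490.8, 381.3, 90.2]
tcp_rot: [-3.141, 0.0, 1.8]
contact_force: [-1.6, 0.1, -1.3]
grip_width: 70.0
finger_force: 0.0
dp [-0.5583 -0.1433  0.0303] rot [-1.00e-03 -0.00e+00 -1.31e+00] | t 30.62 pos [490.8 381.3  90.2] rpy [-3.141  0.     1.8  ] q [0.54 0.61 1.38 0.   1.16 0.31] F [-1.6  0.1 -1.3] grip 70.0 0.0 dist 577.0
```

```bash
python3 -m pendant '{"dp":[[-0.558,-0.143,0.0],[-0.558,-0.143,0.0],[-0.558,-0.143,0.0],[-0.558,-0.143,0.0],[-0.558,-0.143,0.0],[-0.558,-0.143,0.0],[-0.558,-0.143,0.0],[-0.558,-0.143,0.0]],"rotation":[[0,0,-1.31],[0,0,-1.31],[0,0,-1.31],[0,0,-1.31],[0,0,-1.31],[0,0,-1.31],[0,0,-1.31],[0,0,-1.31]]}'; python3 go.py 478 -195 90 3.11
```

```text
time: 31.62
tool_pos: [481.0, -80.5, 89.2]
tcp_rot: [3.141, -0.003, 3.115]
contact_force: [1.0, -0.8, 0.4]
grip_width: 70.1
finger_force: 0.0
dp [-1.000e-04 -1.145e-01 -1.000e-03] rot [ 0.001 -0.003  0.005] | t 31.62 pos [481.  -80.5  89.2] rpy [ 3.141e+00 -3.000e-03  3.115e+00] q [-0.32  0.39  1.77  0.    0.99 -1.87] F [ 1.  -0.8  0.4] grip 70.1 0.0 dist 115.0
```

```bash
python3 -m pendant '{"dp":[[0,-0.06,0],[0,-0.113,0],[0,-0.113,0],[0,-0.113,0],[0,-0.113,0]],"rotation":[[0,0,0],[0,0,0],[0,0,0],[0,0,0],[0,0,0]]}'; python3 -m pendant '{"dp":[[0,0,0],[0,0,0]],"rotation":[[0,0,0],[0,0,0]]}'; python3 go.py 478 -195 -28 3.11
python3 - <<'E'
from fit import *
from plant import get_obs,vision
o=get_obs();c=vision.capture("wrist");np.savez("w6.npz",p=o["tool_pos"],r=o["tcp_rot"],**c)
c2=vision.capture("scene");np.savez("sc6.npz",**c2)
cv2.imwrite("pics/w6.png",np.hstack([cv2.resize(c["pixels"][:,:,::-1],(480,300)),cv2.resize(c2["pixels"][205:325,335:463,::-1],(320,300),interpolation=cv2.INTER_CUBIC)]))
P=np.load("w6.npz");print((proj(P,wpose(P),np.array([[424,-193,13],[514,-196,13],[554,-198,13.]]))*.75).round())
E
```

```text
time: 32.25
tool_pos: [478.2, -190.8, 90.0]
tcp_rot: [3.141, -0.001, 3.111]
contact_force: [0.0, -0.2, -0.3]
grip_width: 69.7
finger_force: 0.0
time: 32.5
tool_pos: [478.7, -191.6, 90.7]
tcp_rot: [3.142, 0.0, 3.111]
contact_force: [0.2, -0.5, -0.5]
grip_width: 70.0
finger_force: 0.0
dp [ 0.0007 -0.0035  0.1187] rot [0.    0.    0.001] | t 32.5 pos [ 478.7 -191.6   90.7] rpy [3.142 0.    3.111] q [-0.53  0.43  1.69  0.    1.02 -2.07] F [ 0.2 -0.5 -0.5] grip 70.0 0.0 dist 119.0
[[237.  89.]
 [237. 173.]
 [237. 205.]]
```

View pics/w6.png

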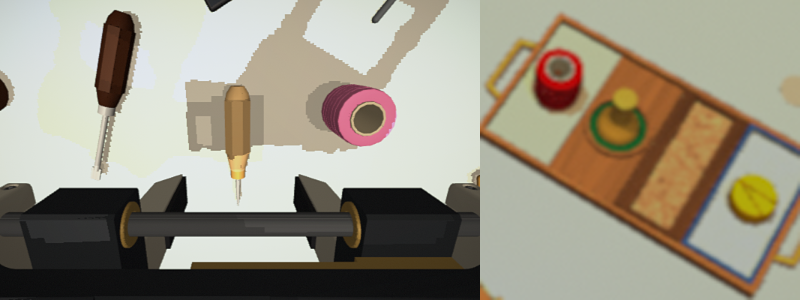

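The wrist view shows the awl, butt (237,86) to tip (238,205), exactly where predicted, with the screwdriver (115,60) and pink spool (370,120) clear to either side. In the tray, the spool, pounder and wax all look well placed. Grasping the awl.

```bash
python3 -m pendant '{"dp":[[0,-0.003,0.04],[0,-0.003,0.08],[0,-0.003,0.105],[0,-0.003,0.117],[0,-0.003,0.119],[0,-0.003,0.119]],"rotation":[[0,0,0],[0,0,0],[0,0,0],[0,0,0],[0,0,0],[0,0,0]]}'; python3 -m pendant '{"dp":[[0,0,0],[0,0,0],[0,0,0],[0,0,0],[0,0,0],[0,0,0]],"rotation":[[0,0,0],[0,0,0],[0,0,0],[0,0,0],[0,0,0],[0,0,0]]}' 0.012;  python3 go.py 510.2 303.6 95 3.376
```

```text
time: 33.35
tool_pos: [479.1, -195.6, -27.6]
tcp_rot: [-3.141, 0.001, 3.11]
contact_force: [0.1, -1.3, 0.3]
grip_width: 69.9
finger_force: 0.0
time: 34.1
tool_pos: [478.5, -195.2, -28.4]
tcp_rot: [3.141, -0.0, 3.11]
contact_force: [-0.0, 0.2, 0.8]
grip_width: 25.0
finger_force: 30.0
dp [-0.0159  0.4996 -0.1234] rot [ 0.    -0.    -0.266] | t 34.1 pos [ 478.5 -195.2  -28.4] rpy [ 3.141 -0.     3.11 ] q [-0.54  0.61  1.79  0.    0.74 -2.08] F [-0.   0.2  0.8] grip 25.0 30.0 dist 515.0
```

```bash
python3 -m pendant '{"dp":[[0,0,-0.05],[0,0,-0.11],[-0.001,0.055,-0.123],[-0.002,0.115,-0.123],[-0.003,0.175,-0.123],[-0.004,0.235,-0.123],[-0.005,0.295,-0.123],[-0.006,0.355,-0.123]],"rotation":[[0,0,0],[0,0,0],[0,0,-0.04],[0,0,-0.09],[0,0,-0.14],[0,0,-0.19],[0,0,-0.24],[0,0,-0.266]]}'; python3 go.py 501.3 301.5 95 3.376
```

```text
time: 35.1
tool_pos: [495.5, 161.3, 94.6]
tcp_rot: [-3.142, 0.0, -2.906]
contact_force: [1.5, 0.5, -1.1]
grip_width: 25.4
finger_force: 30.0
dp [-0.0383  0.135  -0.0004] rot [-0.     0.     0.001] | t 35.1 pos [495.5 161.3  94.6] rpy [-3.142  0.    -2.906] q [ 0.17  0.43  1.67  0.    1.04 -1.64] F [ 1.5  0.5 -1.1] grip 25.4 30.0 dist 140.0
```

```bash
python3 -m pendant '{"dp":[[-0.015,0.05,0],[-0.03,0.1,0],[-0.038,0.137,0],[-0.038,0.137,0],[-0.038,0.137,0],[-0.038,0.137,0],[-0.038,0.137,0]],"rotation":[[0,0,0],[0,0,0],[0,0,0],[0,0,0],[0,0,0],[0,0,0],[0,0,0]]}'; python3 go.py 501.3 301.5 -14.5 3.376
```

```text
time: 35.98
tool_pos: [501.2, 300.4, 94.7]
tcp_rot: [-3.142, 0.0, -2.909]
contact_force: [-0.1, -0.4, -0.0]
grip_width: 25.7
finger_force: 30.0
dp [-0.0004  0.001   0.1092] rot [-0.     0.    -0.002] | t 35.98 pos [501.2 300.4  94.7] rpy [-3.142  0.    -2.909] q [ 0.41  0.54  1.49 -0.    1.11 -1.39] F [-0.1 -0.4 -0. ] grip 25.7 30.0 dist 109.0
```

Run:
```python
from fit import *
for z in(20,40,60,80):
  print(z,[((proj(d,d["pose"],np.array([[560.2+.974*sg*r-.227*x,30+.227*sg*r+.974*x,z]]))[0]-[266,154])*6).round().tolist() for sg,r,x in((-1,95,-20),(-1,95,0),(1,95,-20),(-1,45,0))])
```

```text
20 [[108.0, 370.0], [90.0, 338.0], [529.0, 234.0], [204.0, 302.0]]
40 [[105.0, 335.0], [87.0, 303.0], [531.0, 199.0], [202.0, 267.0]]
60 [[102.0, 299.0], [84.0, 267.0], [533.0, 164.0], [200.0, 231.0]]
80 [[99.0, 263.0], [81.0, 231.0], [535.0, 127.0], [198.0, 195.0]]
```

The gripper's end brackets might meet the pounder's top at this pitch, so I'll descend in guarded steps that stop on any force.

```bash
cat > ok.py <<'E'
import sys,numpy as np
from plant import get_obs
o=get_obs();f=o["contact_force"];print(round(o["time"],2),np.round(o["tool_pos"],1),np.round(f,1))
sys.exit(int(np.linalg.norm(f)>4))
E
Z='"rotation":[[0,0,0],[0,0,0]]'
python3 -m pendant '{"dp":[[0,0.001,0.03],[0,0.001,0.055],[0,0.001,0.065],[0,0.001,0.065]],"rotation":[[0,0,0],[0,0,0],[0,0,0],[0,0,0]]}' >/dev/null && python3 ok.py &&
python3 -m pendant '{"dp":[[0,0,0.002],[0,0,0.004],[0,0,0.004]],"rotation":[[0,0,0],[0,0,0],[0,0,0]]}' >/dev/null && python3 ok.py &&
python3 -m pendant '{"dp":[[0,0,0.002],[0,0,0.003],[0,0,0.003]],"rotation":[[0,0,0],[0,0,0],[0,0,0]]}' >/dev/null && python3 ok.py &&
python3 -m pendant '{"dp":[[0,0,0.002],[0,0,0.003],[0,0,0.003]],"rotation":[[0,0,0],[0,0,0],[0,0,0]]}' >/dev/null && python3 ok.py &&
python3 -m pendant '{"dp":[[0,0,0.001],[0,0,0.002],[0,0,0.002]],"rotation":[[0,0,0],[0,0,0],[0,0,0]]}' >/dev/null && python3 ok.py &&
python3 -m pendant '{"dp":[[0,0,0.001],[0,0,0.002],[0,0,0.002]],"rotation":[[0,0,0],[0,0,0],[0,0,0]]}' >/dev/null && python3 ok.py &&
python3 -m pendant '{"dp":[[0,0,0.001],[0,0,0.002],[0,0,0.002]],"rotation":[[0,0,0],[0,0,0],[0,0,0]]}' >/dev/null && python3 ok.py &&
python3 -m pendant '{"dp":[[0,0,0.001],[0,0,0.002],[0,0,0.002]],"rotation":[[0,0,0],[0,0,0],[0,0,0]]}' >/dev/null && python3 ok.py
```

```text
36.48 [500.7 302.   29.4] [ 0.2 -0.2 -0.6]
36.85 [500.8 302.5  25.9] [-0.2 -0.2 -0.2]
37.23 [500.6 302.4  22.5] [ 0.4 -0.5 -0.6]
37.6 [500.6 302.4  19.5] [ 0.2 -0.3  0. ]
37.98 [500.6 302.4  17.5] [ 0.2  0.6 -0.6]
38.35 [500.6 302.4  15.5] [ 0.2  0.4 -0.5]
38.73 [500.6 302.4  13.5] [-0.6  0.3  0.1]
39.1 [500.6 302.4  11.5] [ 0.6 -0.1 -1.1]
```

```bash
python3 -m pendant '{"dp":[[0,0,0.001],[0,0,0.002],[0,0,0.002]],"rotation":[[0,0,0],[0,0,0],[0,0,0]]}' >/dev/null && python3 ok.py &&
python3 -m pendant '{"dp":[[0,0,0.001],[0,0,0.002],[0,0,0.002]],"rotation":[[0,0,0],[0,0,0],[0,0,0]]}' >/dev/null && python3 ok.py &&
python3 -m pendant '{"dp":[[0,0,0.001],[0,0,0.002],[0,0,0.002]],"rotation":[[0,0,0],[0,0,0],[0,0,0]]}' >/dev/null && python3 ok.py &&
python3 -m pendant '{"dp":[[0,0,0.001],[0,0,0.002],[0,0,0.002]],"rotation":[[0,0,0],[0,0,0],[0,0,0]]}' >/dev/null && python3 ok.py &&
python3 -m pendant '{"dp":[[0,0,0.001],[0,0,0.002],[0,0,0.002]],"rotation":[[0,0,0],[0,0,0],[0,0,0]]}' >/dev/null && python3 ok.py &&
python3 -m pendant '{"dp":[[0,0,0.001],[0,0,0.002],[0,0,0.002]],"rotation":[[0,0,0],[0,0,0],[0,0,0]]}' >/dev/null && python3 ok.py &&
python3 -m pendant '{"dp":[[0,0,0.001],[0,0,0.002],[0,0,0.002]],"rotation":[[0,0,0],[0,0,0],[0,0,0]]}' >/dev/null && python3 ok.py &&
python3 -m pendant '{"dp":[[0,0,0.001],[0,0,0.002],[0,0,0.002]],"rotation":[[0,0,0],[0,0,0],[0,0,0]]}' >/dev/null && python3 ok.py
```

```text
39.48 [500.6 302.4   9.5] [-0.2 -0.4 -1. ]
39.85 [500.6 302.4   7.5] [ 0.5  0.4 -0.1]
40.23 [500.6 302.4   5.5] [ 0.5 -0.8 -1.2]
40.6 [500.6 302.4   3.5] [ 0.2 -1.1 -1.3]
40.98 [500.6 302.4   1.5] [-1.   0.5 -0.8]
41.35 [ 5.006e+02  3.024e+02 -5.000e-01] [-0.2 -0.8 -1.8]
41.73 [500.6 302.4  -2.5] [ 0.   0.3 -1.4]
42.1 [500.6 302.4  -4.5] [ 0.2 -0.6 -0.6]
```

```bash
python3 -m pendant '{"dp":[[0,0,0.001],[0,0,0.002],[0,0,0.002]],"rotation":[[0,0,0],[0,0,0],[0,0,0]]}' >/dev/null && python3 ok.py &&
python3 -m pendant '{"dp":[[0,0,0.001],[0,0,0.002],[0,0,0.002]],"rotation":[[0,0,0],[0,0,0],[0,0,0]]}' >/dev/null && python3 ok.py &&
python3 -m pendant '{"dp":[[0,0,0.001],[0,0,0.002],[0,0,0.002]],"rotation":[[0,0,0],[0,0,0],[0,0,0]]}' >/dev/null && python3 ok.py &&
python3 -m pendant '{"dp":[[0,0,0.001],[0,0,0.002],[0,0,0.002]],"rotation":[[0,0,0],[0,0,0],[0,0,0]]}' >/dev/null && python3 ok.py &&
python3 -m pendant '{"dp":[[0,0,0.001],[0,0,0.0015],[0,0,0.0015]],"rotation":[[0,0,0],[0,0,0],[0,0,0]]}' >/dev/null && python3 ok.py
```

```text
42.48 [500.6 302.4  -6.5] [ 0.1  0.3 -1.4]
42.85 [500.6 302.3  -8.5] [ 0.2 -0.  -0.8]
43.23 [500.6 302.4 -10.5] [ 0.2  0.2 -1. ]
43.6 [500.6 302.4 -12.5] [ 0.6 -0.2  0.1]
43.98 [500.7 302.4 -14. ] [-0.1 -0.  -0.5]
```

No contact, and the awl's underside is about 3 mm above the groove floor. Releasing with a small opening and rising.

```bash
python3 -m pendant '{"dp":[[0,0,0],[0,0,0],[0,0,0],[0,0,-0.015],[0,0,-0.04],[0,0,-0.09],[0,0,-0.12],[0,0,-0.12]],"rotation":[[0,0,0],[0,0,0],[0,0,0],[0,0,0],[0,0,0],[0,0,0],[0,0,0],[0,0,0]]}' 0.04; python3 -m pendant '{"dp":[[0.06,-0.06,0],[0.06,-0.12,-0.03],[0.06,-0.18,-0.06],[0.06,-0.24,-0.06],[0.06,-0.29,-0.06],[0.06,-0.29,-0.06],[0.06,-0.29,-0.06]],"rotation":[[0,0,0],[0,0,0],[0,0,0],[0,0,0],[0,0,0],[0,0,0],[0,0,0]]}'
python3 - <<'E'
from fit import *
from plant import vision
o={}
for n in("scene","side"):
    c=vision.capture(n);np.savez(n+"_f.npz",**c);o[n]=c["pixels"][:,:,::-1]
A=cv2.resize(o["scene"][205:325,335:475],(400,343),interpolation=cv2.INTER_CUBIC)
B=cv2.resize(o["side"][95:215,225:365],(400,343),interpolation=cv2.INTER_CUBIC)
C=cv2.resize(o["scene"],(400,250));D=cv2.resize(o["side"],(400,250))
cv2.imwrite("pics/f.png",np.vstack([np.hstack([A,B]),np.hstack([C,D])]))
E
```

```text
time: 44.98
tool_pos: [502.5, 303.2, 110.0]
tcp_rot: [3.14, 0.007, -2.907]
contact_force: [0.3, 0.6, -0.0]
grip_width: 40.3
finger_force: 0.0
time: 45.85
tool_pos: [509.0, 6.3, 165.4]
tcp_rot: [3.14, -0.001, -2.909]
contact_force: [0.7, -0.6, -0.3]
grip_width: 39.9
finger_force: 0.0
```

View pics/f.png

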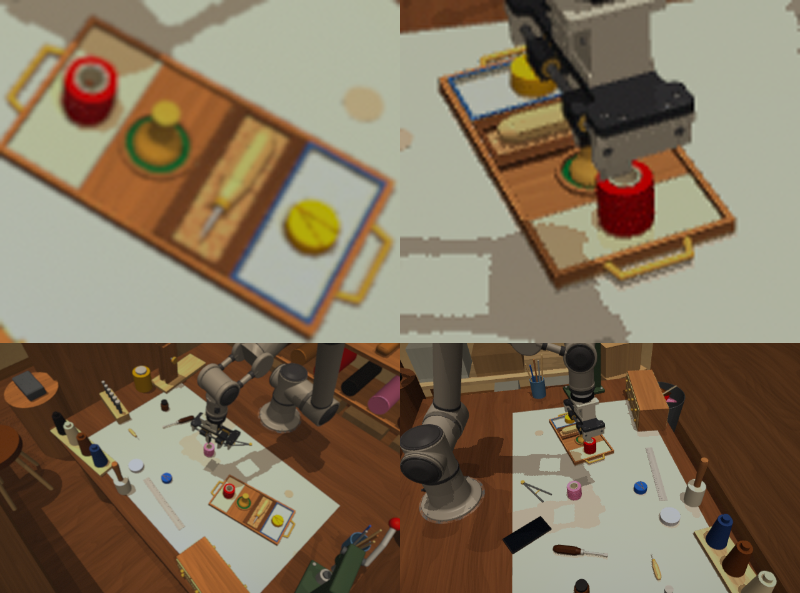

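All four items sit in their bays in the scene crop: spool (92,78), pounder (166,114), awl (270,132)–(205,243), wax (311,225). The pink spool and screwdriver are undisturbed. A last numeric check follows.

```bash
python3 - <<'E'
from fit import *
k=400/140;c=np.load("scene_f.npz")
t=.235;ex=np.array([np.cos(t),np.sin(t)]);ey=np.array([-np.sin(t),np.cos(t)]);C=np.array([528.8,225.7])
for n,p,z,b in(("spool",(92,78),67,-1),("pounder",(166,114),78,0),("butt",(270,132),24,1),("tip",(205,243),24,1),("wax",(311,225),35,2)):
    q=onz(c,((p[0]+.5)/k-.5+335,(p[1]+.5)/k-.5+205),z)[:2]-(C+80*b*ey);print(n,"tray x,y",(q@ex).round(1),(q@ey).round(1))
E
python3 go.py 0 500 0 0 | tail -c 160
```

```text
spool tray x,y 1.6 1.2
pounder tray x,y 2.0 -0.5
butt tray x,y -65.9 3.3
tip tray x,y 69.0 5.5
wax tray x,y 4.7 -1.9
e+00] | t 45.95 pos [509.    7.7 165.6] rpy [ 3.141e+00 -1.000e-03 -2.906e+00] q [-0.14  0.34  1.61  0.    1.2  -1.94] F [0.2 0.5 0.3] grip 40.2 0.0 dist 727.0
```

Everything is well inside tolerance, so I'm handing the job in.

```bash
python3 -c "
from plant import workorder;print(workorder.close_job())"
```

```text
the job is handed in; nothing more can be done
None
```

I packed the tray and handed the job in at about 46 s: the red spool, pounder, awl and beeswax measured within 6 mm of their bay centres, and the pink spool and screwdriver looked undisturbed; no verdict was returned.

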